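# Pick the boxed-in grease tin from the supply crate

## Task

The low round grease tin at the back of the green supply crate is needed for an order, but the aerosol can, the nozzle bottle and the oblong tin box it in: first stand all three on the drip tray, then take the grease tin out and stand it in the wooden order box. Then put each of the three back in the crate exactly where it stood at the start. Set everything down gently and keep it upright, and leave the funnel, the carton and the wrench where they are.

Things in the scene. Friction and masses are not known exactly. Their poses are not given: they have to be found in the camera images.
- grease_tin: the thing to fetch: low round tin of brass-lacquered sheet with a dark grey band, 62 mm in diameter and 50 mm high, about 0.18 kg, standing upright at the back (+x side) of the supply crate, about 10 mm from its back wall. Origin: centre of its underside, z up. It is closely surrounded by the three tall things, one on either side (+y and -y) and one in front (-x), about 5 to 20 mm away
- aerosol_can: tall round spray can with a narrower plastic cap: 52 mm in diameter with straight sides up to 100 mm, 128 mm high with the cap (37 mm wide, black), about 0.25 kg. Origin: centre of its underside, z up. At the start in one of the three places round the grease tin
- nozzle_bottle: tall round white plastic bottle with a pointed nozzle: 58 mm in diameter with straight sides up to 100 mm, 127 mm high with the nozzle, about 0.28 kg. Origin: centre of its underside, z up. At the start in one of the three places round the grease tin
- oblong_tin: tall rectangular steel tin with a small black round cap on its top: 40 mm thick (its own x), 62 mm wide (its own y), body 104 mm high, 118 mm with the cap, about 0.30 kg. Origin: centre of its underside, z up. At the start in one of the three places round the grease tin, its thin direction roughly along the crate's x
- supply_crate: fixed green perforated plastic stacking crate, open on top: 200 mm (its x) by 300 mm (its y) outside, 60 mm high, walls and floor 5 mm. Origin: centre of its underside on the bench; its +x side is the back
- drip_tray: the side area: fixed flat sheet-steel drip tray, 300 mm (its x) by 180 mm (its y), rim 12 mm high, walls and floor 3 mm; a funnel stands near its +x end and the rest is free. Origin: centre of its underside on the bench
- order_box: where the grease tin goes: fixed open plywood box, 240 mm (its x) by 170 mm (its y) outside, 60 mm high, walls and floor 9 mm; a wrench lies in it near the +y wall and the rest is free. Origin: centre of its underside on the bench
- funnel: bystander: black plastic funnel standing mouth down on the drip tray, 72 mm in diameter at the foot, 75 mm high, origin at the centre of its underside
- carton: bystander: small cardboard carton in the front part of the supply crate, 40 mm (its x) by 50 mm (its y) by 35 mm high, origin at the centre of its underside
- wrench: bystander: steel open-end wrench 170 mm long, lying in the order box along its x, beside the +y wall; origin at the middle of its length, on its underside

How it is judged:
By the outcome, as a careful person would: the job done as asked, in the order asked, and still so for the second after the job is handed in, with the robot touching nothing.
It also fails if it takes over 144 s, if anything falls off the work surface, if the arm or the gripper's body presses on something with over 40 N, if the wrist force passes 120 N, or if a joint passes its speed limit or range.

## Robot

A 6-joint arm with a two-finger parallel gripper is mounted at the origin on the work surface. World frame = base frame: x ahead of the robot, y to its left, z up, the work surface at z = 0. Lengths are in m, angles in degrees, forces in N, time in s.
With the tool pointing down it reaches from about 0.375 to 0.9 m from the base axis. Payload 3.1 kg.
Tool frame: the origin (TCP) lies at the very end of the fingers, on their centre line; the grasp point (between the pads) lies bot.grip_point_offset behind it (bot.grip_point_offset is the distance from the TCP to the grasp point, in m); z points along the fingers, y is the line along which they close (so a half turn about z gives the same grasp; the last joint's range is limited). The gripper opens to 87 mm and grips with 3 to 60 N. Pads are 19 mm wide; open, the fingers measure 117 mm over their backs; the gripper's body (75 mm by 190 mm) begins 51 mm behind the grasp point.
Start: joints at [53.772, 30.224, 82.088, -0, 67.689, -10.227], TCP at [0.274, 0.562, 0.223] pointing down, gripper open.
Joint ranges: [-176.69, 176.69], [-43.24, 126.21], [12.49, 139.97], [-82, 262], [0, 151.66], [-163.58, 163.58]. Speed limits (degrees/s): [159.86, 159.86, 180, 180, 180, 180].

## Interface

Orientations are given as a 3x3 rotation matrix whose columns are the frame's x, y, z axes.
In Python, from rig import bot, viewer, ticket gives the robot as it stands.
- The arm moves only by the tool servo_tool, never from a script. Its argument "targets" is a list of rows, each an object with "offset": the shift along the tool's x, y, z in m, a list of three; "dr": the turn, a rotation vector about the tool's x, y, z in degrees, a list of three. In form: [{"offset": [x, y, z], "dr": [ax, ay, az]}, ...]. A call has 1 to 20 rows; each row is the pose to reach, as a shift and turn from the pose commanded when the call began, along the tool's axes at that moment; what a row does not reach only later rows make up. A row lasts 1/12 s, in which the tool goes at most 41.7 mm and 7.16 degrees, less where a joint would pass 70% of its speed; a pose out of reach is approached as far as the arm can. A call with a gripper value outside its range is refused whole. "gripper" is the gripper command: -1 is fully open, 1 is shut, values between are in proportion, set as the call begins (left out, the last holds). The fingers move at their own pace and stop on an object; the grip force is fixed at half the most. Time passes only in rows, so rows that repeat a pose let the fingers close. It gives the time, the measured TCP pose, the force, the opening and the grip force at its end, in the units of the state.
- bot.read_state(): the state, without advancing time (a new reading comes with each control period).
- viewer.capture(name): name is "side" or "top" or "wrist"; returns a dict with "color" (420x560x3 uint8, red, green, blue), "camera_matrix" (3x3 intrinsics, pixels), "R" (3x3) and "t" (3): a world point X has camera coordinates R X + t. Camera axes: x right, y down, z forward; pixel columns grow to the right and rows downward; lengths in m; the calibration is good to about 2 mm. A picture is of the moment at which its call begins. There is no depth.
- ticket.hand_in(): hands the job in; it is judged then, once.
The state is a dict: "time_s": time; "joint_positions": joint angles; "qvel": joint speeds; "tau": joint torques, N m; "position": TCP position; "tcp_rot": TCP orientation; "force": force on the tool from outside, world axes, zero at the start; "moment": the same for the moment, N m; "opening": opening from 0.0 (shut) to 1.0 (fully open); "grasp_force": force on a finger pad.
Only numpy, scipy, OpenCV 4.12 (cv2) and the standard library are available. Lean on these libraries where they do the work, as an engineer would, in place of code of your own. Each camera call takes 0.05 s, during which the arm holds its last target. There are 200 camera calls.

## Working session

There is one attempt and no reset: what is moved stays moved. The work goes in short steps, Python scripts to look and compute and a tool call to move; the robot and the scene stay as the last step left them, time stands still between calls to the robot, and variables do not carry over. Pictures are saved under pics/ and viewed, at most 14 in all, crops included, and the job is handed in when it is done.

Besides the shell and the picture viewer there is one more tool, called after ">>>" as name(argument=value, ...) on one line, values as JSON. servo_tool: Moves the arm, as the interface text tells. Its arguments: {"type":"object","properties":{"targets":{"type":"array"},"gripper":{"type":"number"}},"required":["targets"]}

```bash
mkdir -p pics; ls
cat > h.py <<'E'
import numpy as np, cv2
from rig import bot, viewer, ticket
def cap(n,f=None):
    c=viewer.capture(n)
    if f: cv2.imwrite(f'pics/{f}.png',c['color'][:,:,::-1])
    return c
def ray(c,uv,z):
    K,R,t=map(np.array,(c['camera_matrix'],c['R'],c['t']))
    o=-R.T@t; d=R.T@np.linalg.inv(K)@np.array([uv[0],uv[1],1.])
    return o+d*(z-o[2])/d[2]
def proj(c,X):
    p=np.array(c['camera_matrix'])@(np.array(c['R'])@np.array(X,float)+c['t']); return p[:2]/p[2]
E
python3 - <<'E'
from h import *
for n in('top','side','wrist'):
    c=cap(n,n+'0'); R=np.array(c['R']);print(n,-R.T@c['t'],R.round(3).tolist(),c['camera_matrix'][0][0])
s=bot.read_state();print(s['position'],np.round(s['tcp_rot'],3),bot.grip_point_offset,s['time_s'],s['force'])
E
```

```text
pics
top [ 0.3975533  -0.03082638  1.23997579] [[0.011, -1.0, 0.001], [-0.989, -0.011, -0.144], [0.144, 0.001, -0.99]] 470.1345718467535
side [ 0.34280705 -0.78487465  0.55873147] [[0.965, -0.263, 0.003], [-0.147, -0.55, -0.822], [0.218, 0.793, -0.569]] 379.46365156065787
wrist [0.20636557 0.59429835 0.38444349] [[0.438, 0.899, -0.002], [0.866, -0.421, 0.268], [0.24, -0.119, -0.963]] 350.11085204526273
[0.27363848 0.56129528 0.2218168 ] [[-0.899  0.438 -0.001]
 [ 0.438  0.899 -0.001]
 [ 0.    -0.002 -1.   ]] 0.0187 0.15 [ 0.0360921   0.00304559 -0.04476958]
```

View pics/top0.png

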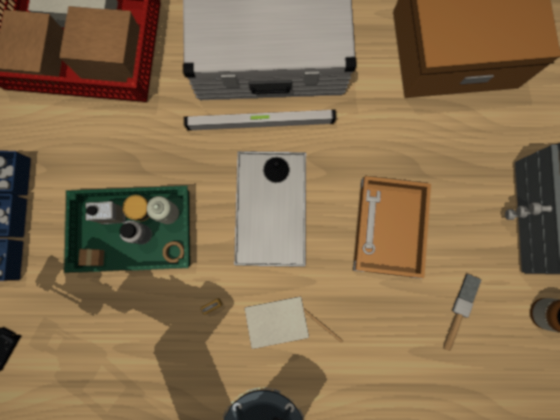

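View pics/side0.png

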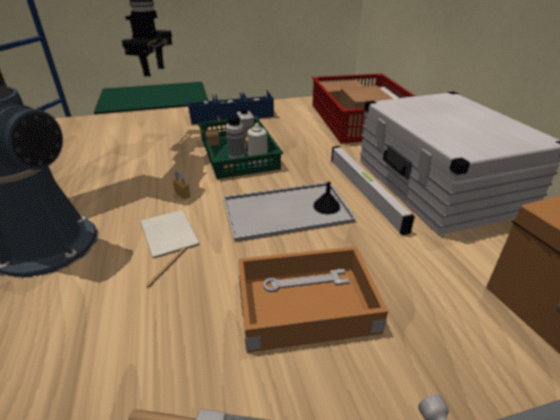

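Run:
```python
import cv2,numpy as np
a=cv2.imread('pics/top0.png')[175:285,55:205]; b=cv2.imread('pics/wrist0.png')
a=cv2.resize(a,(440,323),interpolation=cv2.INTER_CUBIC); b=cv2.resize(b,(360,270))
o=np.zeros((330,800,3),np.uint8); o[:323,:440]=a; o[:270,440:]=b; cv2.imwrite('pics/c1.png',o)
from h import *
c=cap('top')
for n,uv,z in [('crateTL',(67,190),.06),('crateTR',(188,187),.06),('crateBR',(189,268),.06),('crateBL',(66,272),.06),
 ('trayTL',(238,153),.012),('trayTR',(305,153),.012),('trayBR',(303,266),.012),('trayBL',(236,264),.012),
 ('boxTL',(363,177),.06),('boxTR',(430,178),.06),('boxBR',(424,276),.06),('boxBL',(356,272),.06),('aer',(130,231),.128),('obl',(94,211),.118),('noz',(161,208),.127),('grease',(135,208),.055),('funnel',(276,169),.04)]:
  print(n,ray(c,uv,z).round(3))
```

```text
crateTL [0.598 0.507 0.06 ]
crateTR [0.609 0.199 0.06 ]
crateBR [0.405 0.189 0.06 ]
crateBL [0.392 0.494 0.06 ]
trayTL [0.712 0.078 0.012]
trayTR [ 0.714 -0.102  0.012]
trayBR [ 0.414 -0.097  0.012]
trayBL [0.417 0.076 0.012]
boxTL [ 0.64  -0.247  0.06 ]
boxTR [ 0.64  -0.419  0.06 ]
boxBR [ 0.392 -0.395  0.06 ]
boxBL [ 0.4   -0.226  0.06 ]
aer [0.49  0.319 0.128]
obl [0.538 0.412 0.118]
noz [0.546 0.249 0.127]
grease [0.555 0.333 0.055]
funnel [ 0.663 -0.024  0.04 ]
```

View pics/c1.png

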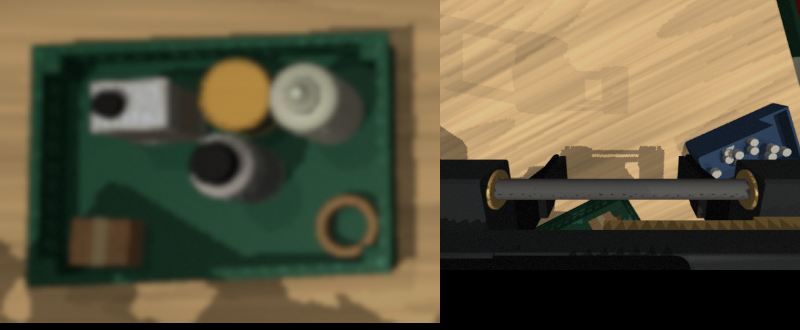

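>>> servo_tool(targets=[{"offset": [-0.02,-0.003,-0.01],"dr": [0,0,-2]},{"offset": [-0.05,-0.008,-0.03],"dr": [0,0,-4]},{"offset": [-0.08,-0.014,-0.05],"dr": [0,0,-6]},{"offset": [-0.115,-0.02,-0.07],"dr": [0,0,-9]},{"offset": [-0.15,-0.027,-0.078],"dr": [0,0,-12]},{"offset": [-0.185,-0.033,-0.078],"dr": [0,0,-15]},{"offset": [-0.22,-0.04,-0.078],"dr": [0,0,-18]},{"offset": [-0.255,-0.046,-0.078],"dr": [0,0,-21]},{"offset": [-0.29,-0.052,-0.078],"dr": [0,0,-24]},{"offset": [-0.325,-0.058,-0.078],"dr": [0,0,-26]},{"offset": [-0.355,-0.064,-0.078],"dr": [0,0,-28.4]},{"offset": [-0.375,-0.067,-0.078],"dr": [0,0,-28.4]},{"offset": [-0.385,-0.069,-0.078],"dr": [0,0,-28.4]},{"offset": [-0.385,-0.069,-0.078],"dr": [0,0,-28.4]},{"offset": [-0.385,-0.069,-0.078],"dr": [0,0,-28.4]}])

```text
time_s: 1.45
position: [0.589, 0.3311, 0.3001]
tcp_rot: [[-0.999, -0.041, -0.002], [-0.041, 0.999, 0.0], [0.002, 0.0, -1.0]]
force: [0.5, -0.5, 0.6]
opening: 0.999
grasp_force: 0.0
```

Run:
```python
from h import *
c=cap('wrist','w1'); cap('top','top1')
np.savez('w1.npz',**{k:np.array(c[k]) for k in c})
s=bot.read_state();print(s['position'],np.round(s['tcp_rot'],3),s['time_s'],s['joint_positions'],s['force'])
R=np.array(c['R']);print(-R.T@c['t'])
```

```text
[0.58822936 0.33206881 0.3004717 ] [[-0.999 -0.043 -0.001]
 [-0.043  0.999  0.   ]
 [ 0.001  0.    -1.   ]] 1.55 [ 1.99690558e+01  3.04627686e+01  6.87124456e+01  4.10664638e-02
  8.08864699e+01 -7.25213258e+01] [-0.44613556 -0.0959402  -0.77737458]
[0.51454868 0.32855233 0.46295561]
```

View pics/w1.png

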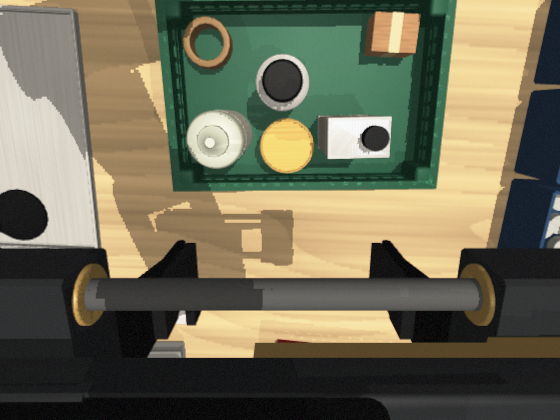

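Run:
```python
from h import *
d=np.load('w1.npz'); c={k:d[k] for k in d}; im=c['color']; hsv=cv2.cvtColor(im,cv2.COLOR_RGB2HSV); g=im.min(2)
def blob(m,box):
    x0,y0,x1,y1=box; mm=np.zeros(m.shape,np.uint8); mm[y0:y1,x0:x1]=m[y0:y1,x0:x1]
    cs=cv2.findContours(mm,0,2)[0]; k=max(cs,key=cv2.contourArea); return k
V=im.max(2)
def rep(n,k,z):
    (x,y),r=cv2.minEnclosingCircle(k); e=cv2.fitEllipse(cv2.convexHull(k)); p=ray(c,e[0],z)
    rp=np.linalg.norm(ray(c,(e[0][0]+e[1][0]/2,e[0][1]),z)-p)*1000
    print(n,np.round(e[0],1),np.round(e[1],1),p.round(4),round(rp,1),cv2.boundingRect(k))
rep('aercap',blob((V<55)*1,(255,55,312,108)),.133)
rep('aerbody',blob(((hsv[:,:,1]<70)|(V<40))*1,(252,50,315,115)),.105)
rep('grease',blob(((hsv[:,:,0]<30)&(hsv[:,:,1]>100)&(V>90))*1,(255,115,318,175)),.055)
rep('noztip',blob((g>185)*1,(195,128,228,158)),.125)
rep('nozbody',blob(((hsv[:,:,1]<60)&(V>130))*1,(183,105,252,172)),.105)
k=blob((g>130)*1,(312,108,396,165)); print(cv2.minAreaRect(k),cv2.boundingRect(k))
r=cv2.minAreaRect(k); print('obl',ray(c,r[0],.109),[ray(c,p,.109).round(4).tolist() for p in cv2.boxPoints(r)])
rep('oblcap',blob((V<55)*1,(355,120,396,157)),.123)
z=cv2.resize(im[45:175,180:400],None,fx=3.6,fy=3.6,interpolation=cv2.INTER_CUBIC); cv2.imwrite('pics/z1.png',z[:,:,::-1])
```

```text
aercap [281.8  80.3] [39.3 42.3] [0.4898 0.3264 0.133 ] 17.5 (262, 60, 40, 42)
aerbody [282.  82.] [54.3 58.3] [0.4892 0.3265 0.105 ] 26.2 (255, 53, 55, 59)
grease [286.3 145.5] [54.  54.9] [0.5546 0.334  0.055 ] 31.1 (260, 118, 54, 56)
noztip [211.4 141.6] [37.6 51.8] [0.547  0.2616 0.125 ] 17.9 (195, 128, 33, 30)
nozbody [217.8 137.4] [57.9 64.5] [0.5445 0.2642 0.105 ] 29.1 (187, 109, 62, 59)
((359.0, 137.0), (42.0, 64.0), 90.0) (327, 116, 65, 43)
obl [0.53792368 0.40515124 0.109     ] [[0.5191, 0.3718, 0.109], [0.5165, 0.4345, 0.109], [0.5574, 0.4395, 0.109], [0.5601, 0.3749, 0.109]]
oblcap [374.7 137.6] [23.7 26.9] [0.5369 0.4171 0.123 ] 11.3 (362, 126, 27, 24)
```

View pics/z1.png

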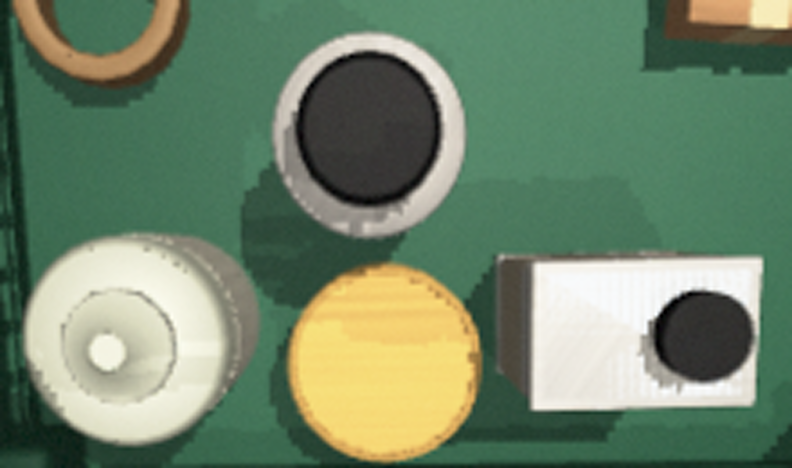

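>>> servo_tool(targets=[{"offset": [0.01,0,0.005],"dr": [0,0,0]},{"offset": [0.03,0,0.015],"dr": [0,0,0]},{"offset": [0.055,-0.001,0.03],"dr": [0,0,0]},{"offset": [0.08,-0.001,0.055],"dr": [0,0,0]},{"offset": [0.0945,-0.001,0.08],"dr": [0,0,0]},{"offset": [0.0995,-0.001,0.105],"dr": [0,0,0]},{"offset": [0.0995,-0.001,0.125],"dr": [0,0,0]},{"offset": [0.0995,-0.001,0.14],"dr": [0,0,0]},{"offset": [0.0995,-0.001,0.145],"dr": [0,0,0]},{"offset": [0.0995,-0.001,0.145],"dr": [0,0,0]}])

```text
time_s: 2.38
position: [0.4885, 0.3264, 0.1546]
tcp_rot: [[-0.999, -0.044, -0.003], [-0.044, 0.999, -0.001], [0.003, -0.001, -1.0]]
force: [0.2, -0.2, -1.1]
opening: 0.997
grasp_force: 0.0
```

Run:
```python
from h import *
c=cap('wrist'); im=c['color'][:,:,::-1]; cv2.imwrite('pics/w2.png',im)
s=bot.read_state();print(s['position'],np.round(s['tcp_rot'],4)[0],s['force'])
for p in ([.4895,.3265,.133],[.4895,.3265,.105]): print(proj(c,p))
```

```text
[0.48957532 0.32661214 0.15570261] [-9.991e-01 -4.340e-02 -5.000e-04] [-0.34837217  0.28601303 -0.614854  ]
[282.24342717 248.10066756]
[282.39181797 231.49671758]
```

View pics/w2.png

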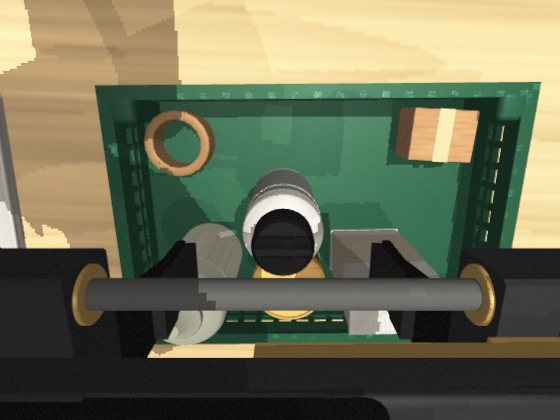

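>>> servo_tool(targets=[{"offset": [0,0,0.01],"dr": [0,0,0]},{"offset": [0,0,0.03],"dr": [0,0,0]},{"offset": [0,0,0.05],"dr": [0,0,0]},{"offset": [0,0,0.067],"dr": [0,0,0]},{"offset": [0,0,0.077],"dr": [0,0,0]},{"offset": [0,0,0.082],"dr": [0,0,0]},{"offset": [0,0,0.082],"dr": [0,0,0]}])

```text
time_s: 3.02
position: [0.4902, 0.3257, 0.0729]
tcp_rot: [[-0.999, -0.042, -0.001], [-0.042, 0.999, -0.0], [0.001, -0.0, -1.0]]
force: [-0.1, 0.7, 0.3]
opening: 0.996
grasp_force: 0.0
```

>>> servo_tool(gripper=1, targets=[{"offset": [0,0,0],"dr": [0,0,0]},{"offset": [0,0,0],"dr": [0,0,0]},{"offset": [0,0,0],"dr": [0,0,0]},{"offset": [0,0,0],"dr": [0,0,0]},{"offset": [0,0,0],"dr": [0,0,0]},{"offset": [0,0,0],"dr": [0,0,0]},{"offset": [0,0,0],"dr": [0,0,0]},{"offset": [0,0,0],"dr": [0,0,0]}])

```text
time_s: 3.68
position: [0.4905, 0.3259, 0.0738]
tcp_rot: [[-0.999, -0.042, 0.0], [-0.042, 0.999, 0.0], [-0.0, 0.0, -1.0]]
force: [-0.1, -0.4, 1.6]
opening: 0.591
grasp_force: 30.0
```

>>> servo_tool(targets=[{"offset": [0,0,-0.005],"dr": [0,0,0]},{"offset": [0,0,-0.02],"dr": [0,0,0]},{"offset": [0,0,-0.045],"dr": [0,0,0]},{"offset": [0,0,-0.075],"dr": [0,0,0]},{"offset": [0.002,0,-0.105],"dr": [0,0,0]},{"offset": [0.007,-0.005,-0.13],"dr": [0,0,0]},{"offset": [0.012,-0.02,-0.145],"dr": [0,0,0]},{"offset": [0.018,-0.045,-0.15],"dr": [0,0,0]},{"offset": [0.024,-0.075,-0.15],"dr": [0,0,0]},{"offset": [0.03,-0.105,-0.15],"dr": [0,0,0]},{"offset": [0.035,-0.135,-0.15],"dr": [0,0,0]},{"offset": [0.04,-0.165,-0.15],"dr": [0,0,0]},{"offset": [0.045,-0.195,-0.14],"dr": [0,0,0]},{"offset": [0.0485,-0.225,-0.125],"dr": [0,0,0]},{"offset": [0.0485,-0.255,-0.105],"dr": [0,0,0]},{"offset": [0.0485,-0.285,-0.085],"dr": [0,0,0]},{"offset": [0.0485,-0.31,-0.065],"dr": [0,0,0]},{"offset": [0.0485,-0.327,-0.05],"dr": [0,0,0]},{"offset": [0.0485,-0.335,-0.038],"dr": [0,0,0]},{"offset": [0.0485,-0.335,-0.028],"dr": [0,0,0]}])

```text
time_s: 5.35
position: [0.4559, -0.013, 0.1006]
tcp_rot: [[-0.999, -0.039, -0.001], [-0.039, 0.999, -0.0], [0.001, -0.0, -1.0]]
force: [0.2, -0.3, -3.1]
opening: 0.589
grasp_force: 30.0
```

>>> servo_tool(targets=[{"offset": [0,0,0.008],"dr": [0,0,0]},{"offset": [0,0,0.017],"dr": [0,0,0]},{"offset": [0,0,0.024],"dr": [0,0,0]},{"offset": [0,0,0.027],"dr": [0,0,0]},{"offset": [0,0,0.029],"dr": [0,0,0]},{"offset": [0,0,0.0295],"dr": [0,0,0]},{"offset": [0,0,0.0295],"dr": [0,0,0]}])

```text
time_s: 5.93
position: [0.4561, -0.0107, 0.0722]
tcp_rot: [[-0.999, -0.042, 0.0], [-0.042, 0.999, -0.0], [-0.0, -0.0, -1.0]]
force: [0.4, -0.3, -1.8]
opening: 0.591
grasp_force: 30.0
```

>>> servo_tool(targets=[{"offset": [0,0,0.0005],"dr": [0,0,0]},{"offset": [0,0,0.0005],"dr": [0,0,0]},{"offset": [0,0,0.0005],"dr": [0,0,0]}])

```text
time_s: 6.18
position: [0.4561, -0.011, 0.0718]
tcp_rot: [[-0.999, -0.042, 0.001], [-0.042, 0.999, -0.0], [-0.001, -0.0, -1.0]]
force: [-0.6, -0.1, -1.8]
opening: 0.594
grasp_force: 30.0
```

>>> servo_tool(gripper=-1, targets=[{"offset": [0,0,0],"dr": [0,0,0]},{"offset": [0,0,0],"dr": [0,0,0]},{"offset": [0,0,0],"dr": [0,0,0]},{"offset": [0,0,0],"dr": [0,0,0]},{"offset": [0,0,0],"dr": [0,0,0]},{"offset": [0,0,0],"dr": [0,0,0]}])

```text
time_s: 6.68
position: [0.456, -0.011, 0.0716]
tcp_rot: [[-0.999, -0.042, 0.0], [-0.042, 0.999, -0.0], [-0.0, -0.0, -1.0]]
force: [-0.5, 0.5, -0.7]
opening: 0.948
grasp_force: 0.0
```

>>> servo_tool(targets=[{"offset": [0,0,-0.005],"dr": [0,0,0]},{"offset": [0,0,-0.025],"dr": [0,0,0]},{"offset": [0,0,-0.05],"dr": [0,0,0]},{"offset": [0,0,-0.08],"dr": [0,0,0]},{"offset": [-0.005,0.01,-0.1],"dr": [0,0,0]},{"offset": [-0.015,0.035,-0.11],"dr": [0,0,0]},{"offset": [-0.027,0.065,-0.11],"dr": [0,0,0]},{"offset": [-0.04,0.1,-0.11],"dr": [0,0,0]},{"offset": [-0.053,0.135,-0.11],"dr": [0,0,0]},{"offset": [-0.066,0.17,-0.11],"dr": [0,0,0]},{"offset": [-0.079,0.205,-0.11],"dr": [0,0,0]},{"offset": [-0.09,0.235,-0.11],"dr": [0,0,0]},{"offset": [-0.098,0.257,-0.105],"dr": [0,0,0]},{"offset": [-0.102,0.2675,-0.098],"dr": [0,0,0]},{"offset": [-0.102,0.2675,-0.09],"dr": [0,0,0]},{"offset": [-0.102,0.2675,-0.09],"dr": [0,0,0]}])

```text
time_s: 8.02
position: [0.5445, 0.2596, 0.1593]
tcp_rot: [[-0.999, -0.043, -0.005], [-0.043, 0.999, -0.002], [0.005, -0.002, -1.0]]
force: [-0.9, -0.2, 0.6]
opening: 1.0
grasp_force: 0.0
```

Run:
```python
from h import *
c=cap('wrist'); im=c['color'][:,:,::-1]; cv2.imwrite('pics/w3.png',im)
d=cap('top','top2')
s=bot.read_state();print(s['position'],s['force'])
for p in ([.547,.2613,.132],[.547,.2613,.105]): print(proj(c,p))
```

```text
[0.54531834 0.25887973 0.16061179] [ 0.74917378 -0.46687596 -0.01352598]
[284.89222111 246.77945683]
[284.7748448  231.35078915]
```

View pics/w3.png

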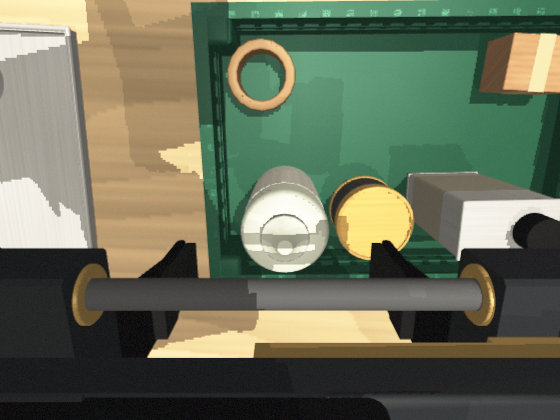

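>>> servo_tool(targets=[{"offset": [0,0,0.01],"dr": [0,0,0]},{"offset": [0,0,0.03],"dr": [0,0,0]},{"offset": [0,0,0.053],"dr": [0,0,0]},{"offset": [0,0,0.072],"dr": [0,0,0]},{"offset": [0,0,0.083],"dr": [0,0,0]},{"offset": [0,0,0.088],"dr": [0,0,0]},{"offset": [0,0,0.088],"dr": [0,0,0]}])

```text
time_s: 8.7
position: [0.546, 0.2597, 0.0724]
tcp_rot: [[-0.999, -0.041, -0.002], [-0.041, 0.999, -0.001], [0.002, -0.001, -1.0]]
force: [0.8, -0.0, 0.7]
opening: 0.999
grasp_force: 0.0
```

>>> servo_tool(gripper=1, targets=[{"offset": [0,0,0],"dr": [0,0,0]},{"offset": [0,0,0],"dr": [0,0,0]},{"offset": [0,0,0],"dr": [0,0,0]},{"offset": [0,0,0],"dr": [0,0,0]},{"offset": [0,0,0],"dr": [0,0,0]},{"offset": [0,0,0],"dr": [0,0,0]},{"offset": [0,0,0],"dr": [0,0,0]},{"offset": [0,0,0],"dr": [0,0,0]}])

```text
time_s: 9.37
position: [0.547, 0.2606, 0.0741]
tcp_rot: [[-0.999, -0.042, 0.001], [-0.042, 0.999, 0.0], [-0.001, 0.0, -1.0]]
force: [-1.2, -1.1, 3.3]
opening: 0.659
grasp_force: 30.0
```

>>> servo_tool(targets=[{"offset": [0,0,-0.005],"dr": [0,0,0]},{"offset": [0,0,-0.02],"dr": [0,0,0]},{"offset": [0,0,-0.045],"dr": [0,0,0]},{"offset": [0,0,-0.07],"dr": [0,0,0]},{"offset": [0,-0.003,-0.09],"dr": [0,0,0]},{"offset": [0.002,-0.013,-0.1],"dr": [0,0,0]},{"offset": [0.005,-0.035,-0.105],"dr": [0,0,0]},{"offset": [0.009,-0.063,-0.105],"dr": [0,0,0]},{"offset": [0.013,-0.093,-0.105],"dr": [0,0,0]},{"offset": [0.018,-0.123,-0.1],"dr": [0,0,0]},{"offset": [0.023,-0.153,-0.09],"dr": [0,0,0]},{"offset": [0.028,-0.183,-0.08],"dr": [0,0,0]},{"offset": [0.032,-0.212,-0.07],"dr": [0,0,0]},{"offset": [0.032,-0.238,-0.06],"dr": [0,0,0]},{"offset": [0.032,-0.258,-0.05],"dr": [0,0,0]},{"offset": [0.032,-0.268,-0.04],"dr": [0,0,0]},{"offset": [0.032,-0.2705,-0.03],"dr": [0,0,0]},{"offset": [0.032,-0.2705,-0.022],"dr": [0,0,0]}])

```text
time_s: 10.87
position: [0.5252, -0.0113, 0.0942]
tcp_rot: [[-0.999, -0.04, -0.002], [-0.04, 0.999, 0.001], [0.002, 0.001, -1.0]]
force: [-0.1, 0.2, -3.5]
opening: 0.661
grasp_force: 30.0
```

>>> servo_tool(targets=[{"offset": [0,0,0.008],"dr": [0,0,0]},{"offset": [0,0,0.015],"dr": [0,0,0]},{"offset": [0,0,0.02],"dr": [0,0,0]},{"offset": [0,0,0.022],"dr": [0,0,0]},{"offset": [0,0,0.0235],"dr": [0,0,0]},{"offset": [0,0,0.024],"dr": [0,0,0]},{"offset": [0,0,0.024],"dr": [0,0,0]}])

```text
time_s: 11.45
position: [0.5258, -0.0104, 0.0721]
tcp_rot: [[-0.999, -0.042, 0.0], [-0.042, 0.999, 0.0], [-0.0, 0.0, -1.0]]
force: [-1.2, 2.1, 1.1]
opening: 0.662
grasp_force: 30.0
```

>>> servo_tool(gripper=-1, targets=[{"offset": [0,0,0],"dr": [0,0,0]},{"offset": [0,0,0],"dr": [0,0,0]},{"offset": [0,0,0],"dr": [0,0,0]},{"offset": [0,0,0],"dr": [0,0,0]},{"offset": [0,0,0],"dr": [0,0,0]},{"offset": [0,0,0],"dr": [0,0,0]}])

```text
time_s: 11.95
position: [0.5262, -0.0112, 0.0716]
tcp_rot: [[-0.999, -0.042, 0.0], [-0.042, 0.999, -0.0], [-0.0, -0.0, -1.0]]
force: [-0.0, -0.2, -0.1]
opening: 0.974
grasp_force: 0.0
```

>>> servo_tool(targets=[{"offset": [0,0,-0.005],"dr": [0,0,0]},{"offset": [0,0,-0.025],"dr": [0,0,0]},{"offset": [0,0,-0.05],"dr": [0,0,0]},{"offset": [0,0,-0.08],"dr": [0,0,0]},{"offset": [0,0.01,-0.1],"dr": [0,0,0]},{"offset": [-0.002,0.035,-0.11],"dr": [0,0,0]},{"offset": [-0.004,0.07,-0.11],"dr": [0,0,0]},{"offset": [-0.006,0.105,-0.11],"dr": [0,0,0]},{"offset": [-0.009,0.14,-0.11],"dr": [0,0,0]},{"offset": [-0.012,0.175,-0.11],"dr": [0,0,0]},{"offset": [-0.015,0.21,-0.11],"dr": [0,0,0]},{"offset": [-0.018,0.245,-0.11],"dr": [0,0,0]},{"offset": [-0.021,0.28,-0.11],"dr": [0,0,0]},{"offset": [-0.024,0.315,-0.11],"dr": [0,0,0]},{"offset": [-0.027,0.35,-0.11],"dr": [0,0,0]},{"offset": [-0.029,0.38,-0.11],"dr": [0,0,0]},{"offset": [-0.03,0.403,-0.105],"dr": [0,0,0]},{"offset": [-0.03,0.415,-0.095],"dr": [0,0,0]},{"offset": [-0.03,0.415,-0.09],"dr": [0,0,0]},{"offset": [-0.03,0.415,-0.09],"dr": [0,0,0]}])

```text
time_s: 13.62
position: [0.5369, 0.4037, 0.1592]
tcp_rot: [[-0.999, -0.043, -0.004], [-0.043, 0.999, -0.003], [0.004, -0.003, -1.0]]
force: [0.2, -1.0, 0.1]
opening: 0.999
grasp_force: 0.0
```

Run:
```python
from h import *
c=cap('wrist'); im=c['color'][:,:,::-1]; cv2.imwrite('pics/w4.png',im)
s=bot.read_state();print(s['position'],s['force'])
for p in ([.538,.4052,.109],): print(proj(c,p))
```

```text
[0.53754288 0.40309906 0.16001209] [ 0.50943893 -0.3364143   1.07826232]
[284.78749213 231.45055639]
```

View pics/w4.png

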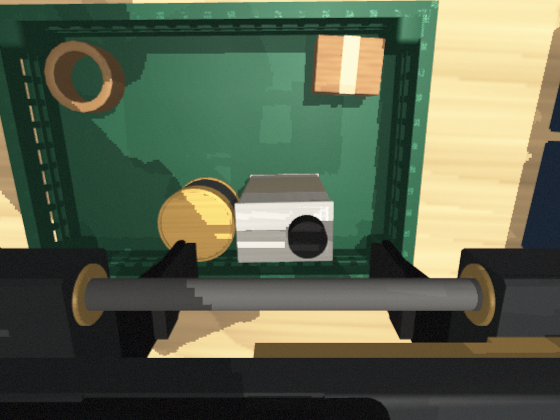

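>>> servo_tool(targets=[{"offset": [0,0,0.01],"dr": [0,0,0]},{"offset": [0,0,0.03],"dr": [0,0,0]},{"offset": [0,0,0.053],"dr": [0,0,0]},{"offset": [0,0,0.072],"dr": [0,0,0]},{"offset": [0,0,0.083],"dr": [0,0,0]},{"offset": [0,0,0.088],"dr": [0,0,0]},{"offset": [0,0,0.088],"dr": [0,0,0]}])

```text
time_s: 14.25
position: [0.5383, 0.4036, 0.0723]
tcp_rot: [[-0.999, -0.041, -0.002], [-0.041, 0.999, -0.001], [0.002, -0.001, -1.0]]
force: [-0.1, 0.0, 0.4]
opening: 1.0
grasp_force: 0.0
```

>>> servo_tool(gripper=1, targets=[{"offset": [0,0,0],"dr": [0,0,0]},{"offset": [0,0,0],"dr": [0,0,0]},{"offset": [0,0,0],"dr": [0,0,0]},{"offset": [0,0,0],"dr": [0,0,0]},{"offset": [0,0,0],"dr": [0,0,0]},{"offset": [0,0,0],"dr": [0,0,0]},{"offset": [0,0,0],"dr": [0,0,0]},{"offset": [0,0,0],"dr": [0,0,0]}])

```text
time_s: 14.92
position: [0.539, 0.4049, 0.0744]
tcp_rot: [[-0.999, -0.042, 0.001], [-0.042, 0.999, 0.0], [-0.001, 0.0, -1.0]]
force: [-0.6, -2.4, 5.3]
opening: 0.712
grasp_force: 29.9
```

>>> servo_tool(targets=[{"offset": [0,0,-0.005],"dr": [0,0,0]},{"offset": [0,0,-0.02],"dr": [0,0,0]},{"offset": [0,0,-0.045],"dr": [0,0,0]},{"offset": [0,0,-0.07],"dr": [0,0,0]},{"offset": [-0.002,-0.005,-0.09],"dr": [0,0,0]},{"offset": [-0.005,-0.02,-0.1],"dr": [0,0,0]},{"offset": [-0.008,-0.045,-0.105],"dr": [0,0,0]},{"offset": [-0.012,-0.075,-0.105],"dr": [0,0,0]},{"offset": [-0.016,-0.107,-0.105],"dr": [0,0,0]},{"offset": [-0.02,-0.14,-0.105],"dr": [0,0,0]},{"offset": [-0.024,-0.173,-0.105],"dr": [0,0,0]},{"offset": [-0.028,-0.206,-0.105],"dr": [0,0,0]},{"offset": [-0.032,-0.239,-0.105],"dr": [0,0,0]},{"offset": [-0.035,-0.272,-0.1],"dr": [0,0,0]},{"offset": [-0.035,-0.305,-0.09],"dr": [0,0,0]},{"offset": [-0.035,-0.338,-0.08],"dr": [0,0,0]},{"offset": [-0.035,-0.37,-0.07],"dr": [0,0,0]},{"offset": [-0.035,-0.397,-0.06],"dr": [0,0,0]},{"offset": [-0.035,-0.412,-0.05],"dr": [0,0,0]},{"offset": [-0.035,-0.4175,-0.04],"dr": [0,0,0]}])

```text
time_s: 16.58
position: [0.5901, -0.0144, 0.112]
tcp_rot: [[-0.999, -0.038, -0.002], [-0.038, 0.999, -0.001], [0.002, -0.001, -1.0]]
force: [-1.1, -0.7, -4.8]
opening: 0.714
grasp_force: 29.9
```

>>> servo_tool(targets=[{"offset": [0,0,0.008],"dr": [0,0,0]},{"offset": [0,0,0.018],"dr": [0,0,0]},{"offset": [0,0,0.028],"dr": [0,0,0]},{"offset": [0,0,0.035],"dr": [0,0,0]},{"offset": [0,0,0.039],"dr": [0,0,0]},{"offset": [0,0,0.041],"dr": [0,0,0]},{"offset": [0,0,0.042],"dr": [0,0,0]},{"offset": [0,0,0.042],"dr": [0,0,0]}])

```text
time_s: 17.25
position: [0.5909, -0.0097, 0.0724]
tcp_rot: [[-0.999, -0.043, -0.0], [-0.043, 0.999, 0.001], [0.0, 0.001, -1.0]]
force: [-1.8, 2.0, 1.9]
opening: 0.711
grasp_force: 29.9
```

>>> servo_tool(gripper=-1, targets=[{"offset": [0,0,0],"dr": [0,0,0]},{"offset": [0,0,0],"dr": [0,0,0]},{"offset": [0,0,0],"dr": [0,0,0]},{"offset": [0,0,0],"dr": [0,0,0]},{"offset": [0,0,0],"dr": [0,0,0]},{"offset": [0,0,0],"dr": [0,0,0]}])

```text
time_s: 17.75
position: [0.5912, -0.011, 0.0716]
tcp_rot: [[-0.999, -0.042, 0.0], [-0.042, 0.999, -0.0], [-0.0, -0.0, -1.0]]
force: [0.7, -0.4, 0.3]
opening: 0.986
grasp_force: 0.0
```

>>> servo_tool(targets=[{"offset": [0,0,-0.005],"dr": [0,0,0]},{"offset": [0,0,-0.025],"dr": [0,0,0]},{"offset": [0,0,-0.05],"dr": [0,0,0]},{"offset": [0,0,-0.08],"dr": [0,0,0]},{"offset": [0.001,0.01,-0.095],"dr": [0,0,0]},{"offset": [0.003,0.035,-0.1],"dr": [0,0,0]},{"offset": [0.005,0.07,-0.1],"dr": [0,0,0]},{"offset": [0.007,0.105,-0.1],"dr": [0,0,0]},{"offset": [0.009,0.14,-0.1],"dr": [0,0,0]},{"offset": [0.011,0.175,-0.1],"dr": [0,0,0]},{"offset": [0.013,0.21,-0.1],"dr": [0,0,0]},{"offset": [0.015,0.245,-0.095],"dr": [0,0,0]},{"offset": [0.017,0.28,-0.09],"dr": [0,0,0]},{"offset": [0.019,0.312,-0.085],"dr": [0,0,0]},{"offset": [0.02,0.335,-0.079],"dr": [0,0,0]},{"offset": [0.021,0.3465,-0.079],"dr": [0,0,0]},{"offset": [0.021,0.3465,-0.079],"dr": [0,0,0]},{"offset": [0.021,0.3465,-0.079],"dr": [0,0,0]}])

```text
time_s: 19.25
position: [0.5555, 0.3341, 0.1508]
tcp_rot: [[-0.999, -0.043, 0.0], [-0.043, 0.999, -0.001], [-0.0, -0.001, -1.0]]
force: [-0.0, -0.8, -0.3]
opening: 1.002
grasp_force: 0.0
```

Run:
```python
from h import *
c=cap('wrist'); a=c['color'][:,:,::-1]; b=cap('top')['color'][140:290,55:440,::-1]
b=cv2.resize(b,(770,300)); o=np.zeros((600,800,3),np.uint8); o[:300,:770]=b; o[300:,:400]=cv2.resize(a,(400,300)); cv2.imwrite('pics/w5.png',o)
s=bot.read_state();print(s['position'],s['force']);print(proj(c,[.5546,.334,.055])*.714)
```

```text
[0.55605475 0.3329609  0.15099759] [-0.18626509 -0.09559143 -0.2068909 ]
[201.59346654 148.87545095]
```

View pics/w5.png

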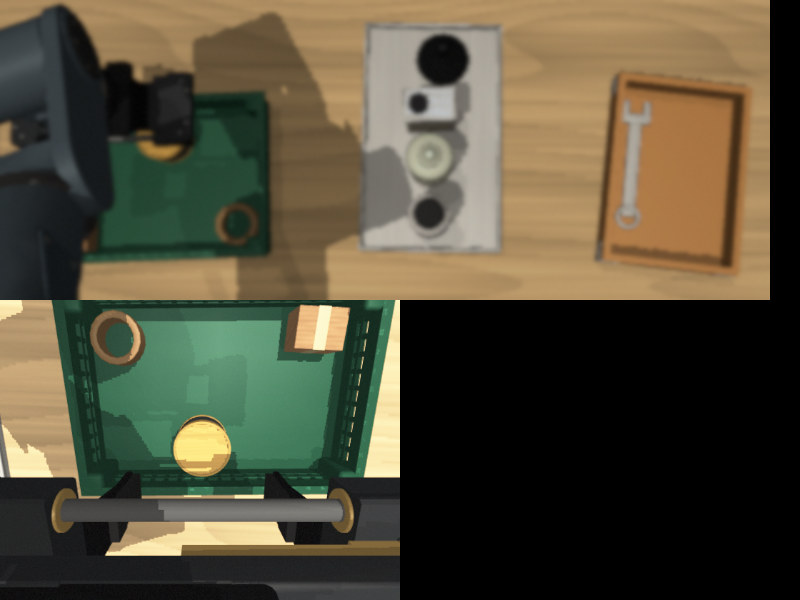

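>>> servo_tool(targets=[{"offset": [0,0,0.01],"dr": [0,0,0]},{"offset": [0,0,0.03],"dr": [0,0,0]},{"offset": [0,0,0.055],"dr": [0,0,0]},{"offset": [0,0,0.08],"dr": [0,0,0]},{"offset": [0,0,0.102],"dr": [0,0,0]},{"offset": [0,0,0.12],"dr": [0,0,0]},{"offset": [0,0,0.13],"dr": [0,0,0]},{"offset": [0,0,0.134],"dr": [0,0,0]},{"offset": [0,0,0.134],"dr": [0,0,0]}])

```text
time_s: 20.1
position: [0.5554, 0.3335, 0.0156]
tcp_rot: [[-0.999, -0.041, -0.002], [-0.041, 0.999, -0.001], [0.002, -0.001, -1.0]]
force: [-0.2, 0.3, 0.2]
opening: 0.999
grasp_force: 0.0
```

>>> servo_tool(gripper=1, targets=[{"offset": [0,0,0],"dr": [0,0,0]},{"offset": [0,0,0],"dr": [0,0,0]},{"offset": [0,0,0],"dr": [0,0,0]},{"offset": [0,0,0],"dr": [0,0,0]},{"offset": [0,0,0],"dr": [0,0,0]},{"offset": [0,0,0],"dr": [0,0,0]},{"offset": [0,0,0],"dr": [0,0,0]},{"offset": [0,0,0],"dr": [0,0,0]}])

```text
time_s: 20.77
position: [0.556, 0.3347, 0.0174]
tcp_rot: [[-0.999, -0.042, 0.001], [-0.042, 0.999, 0.0], [-0.001, 0.0, -1.0]]
force: [-1.1, -1.0, 5.9]
opening: 0.705
grasp_force: 30.1
```

Run:
```python
from h import *
c=cap('top')
for n,uv,z in [('wrBot',(369,248),.015),('wrTop',(373,198),.015),('TL',(363,177),.06),('TR',(430,178),.06),('BR',(424,276),.06),('BL',(356,272),.06)]:
  print(n,ray(c,uv,z).round(3))
print(bot.read_state()['joint_positions'])
```

```text
wrBot [ 0.462 -0.268  0.015]
wrTop [ 0.593 -0.281  0.015]
TL [ 0.64  -0.247  0.06 ]
TR [ 0.64  -0.419  0.06 ]
BR [ 0.392 -0.395  0.06 ]
BL [ 0.4   -0.226  0.06 ]
[ 2.12024415e+01  4.71701848e+01  8.59696547e+01 -1.24631428e-02
  4.68020043e+01 -7.12054820e+01]
```

>>> servo_tool(targets=[{"offset": [0,0,-0.005],"dr": [0,0,0]},{"offset": [0,0,-0.02],"dr": [0,0,0]},{"offset": [0,0,-0.045],"dr": [0,0,0]},{"offset": [0,0,-0.075],"dr": [0,0,0]},{"offset": [0,0,-0.107],"dr": [0,0,0]},{"offset": [0.001,-0.005,-0.14],"dr": [0,0,0]},{"offset": [0.002,-0.015,-0.165],"dr": [0,0,0]},{"offset": [0.004,-0.035,-0.178],"dr": [0,0,0]},{"offset": [0.006,-0.06,-0.18],"dr": [0,0,0]},{"offset": [0.009,-0.09,-0.18],"dr": [0,0,0]},{"offset": [0.012,-0.12,-0.18],"dr": [0,0,0]},{"offset": [0.015,-0.15,-0.18],"dr": [0,0,0]},{"offset": [0.018,-0.18,-0.18],"dr": [0,0,0]},{"offset": [0.021,-0.21,-0.18],"dr": [0,0,0]},{"offset": [0.024,-0.24,-0.18],"dr": [0,0,0]},{"offset": [0.027,-0.27,-0.18],"dr": [0,0,0]},{"offset": [0.03,-0.3,-0.18],"dr": [0,0,0]}])

```text
time_s: 22.23
position: [0.5372, 0.0323, 0.1961]
tcp_rot: [[-0.999, -0.042, -0.001], [-0.042, 0.999, 0.0], [0.001, 0.0, -1.0]]
force: [1.1, 0.8, -2.7]
opening: 0.707
grasp_force: 30.1
```

>>> servo_tool(targets=[{"offset": [0.003,-0.03,0],"dr": [0,0,3]},{"offset": [0.006,-0.06,0],"dr": [0,0,9]},{"offset": [0.009,-0.09,0],"dr": [0,0,15]},{"offset": [0.012,-0.12,0],"dr": [0,0,21]},{"offset": [0.015,-0.15,0],"dr": [0,0,27]},{"offset": [0.018,-0.18,0],"dr": [0,0,33]},{"offset": [0.021,-0.21,0],"dr": [0,0,39]},{"offset": [0.024,-0.24,0],"dr": [0,0,45]},{"offset": [0.027,-0.27,0],"dr": [0,0,51]},{"offset": [0.03,-0.3,0],"dr": [0,0,57]},{"offset": [0.033,-0.325,0.005],"dr": [0,0,63]},{"offset": [0.036,-0.347,0.01],"dr": [0,0,69]},{"offset": [0.0385,-0.363,0.02],"dr": [0,0,75]},{"offset": [0.0385,-0.374,0.03],"dr": [0,0,81]},{"offset": [0.0385,-0.379,0.045],"dr": [0,0,87]},{"offset": [0.0385,-0.379,0.06],"dr": [0,0,92]},{"offset": [0.0385,-0.379,0.07],"dr": [0,0,96]},{"offset": [0.0385,-0.379,0.08],"dr": [0,0,97]},{"offset": [0.0385,-0.379,0.08],"dr": [0,0,97]}])

```text
time_s: 23.82
position: [0.5141, -0.3453, 0.1139]
tcp_rot: [[0.08, 0.997, -0.004], [0.997, -0.079, 0.004], [0.004, -0.004, -1.0]]
force: [0.1, -0.2, -1.4]
opening: 0.708
grasp_force: 30.1
```

Run:
```python
from h import *
c=cap('wrist'); a=c['color'][:,:,::-1]; b=cap('side')['color'][:,:,::-1]
o=np.zeros((300,800,3),np.uint8); o[:,:400]=cv2.resize(a,(400,300)); o[:,400:]=cv2.resize(b,(400,300)); cv2.imwrite('pics/w6.png',o)
s=bot.read_state();print(s['position'],s['tcp_rot'],s['force'])
```

```text
[ 0.51534611 -0.34637901  0.11610421] [[ 7.87348262e-02  9.96895241e-01 -8.39989447e-04]
 [ 9.96895258e-01 -7.87340785e-02  8.88966549e-04]
 [ 8.20070727e-04 -9.07374123e-04 -9.99999252e-01]] [ 0.55782759  0.67817574 -1.1392277 ]
```

View pics/w6.png

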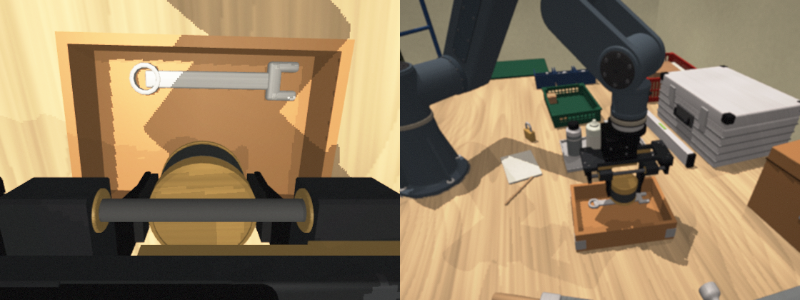

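>>> servo_tool(targets=[{"offset": [0,0,0.01],"dr": [0,0,0]},{"offset": [0,0,0.03],"dr": [0,0,0]},{"offset": [0,0,0.05],"dr": [0,0,0]},{"offset": [0,0,0.067],"dr": [0,0,0]},{"offset": [0,0,0.08],"dr": [0,0,0]},{"offset": [0,0,0.088],"dr": [0,0,0]},{"offset": [0,0,0.092],"dr": [0,0,0]},{"offset": [0,0,0.094],"dr": [0,0,0]},{"offset": [0,0,0.0955],"dr": [0,0,0]},{"offset": [0,0,0.096],"dr": [0,0,0]},{"offset": [0,0,0.096],"dr": [0,0,0]}])

```text
time_s: 24.83
position: [0.5161, -0.3472, 0.0215]
tcp_rot: [[0.08, 0.997, 0.001], [0.997, -0.08, -0.001], [-0.001, 0.001, -1.0]]
force: [0.9, 0.3, -0.5]
opening: 0.707
grasp_force: 30.1
```

>>> servo_tool(gripper=-1, targets=[{"offset": [0,0,0],"dr": [0,0,0]},{"offset": [0,0,0],"dr": [0,0,0]},{"offset": [0,0,0],"dr": [0,0,0]},{"offset": [0,0,0],"dr": [0,0,0]},{"offset": [0,0,0],"dr": [0,0,0]},{"offset": [0,0,0],"dr": [0,0,0]}])

```text
time_s: 25.33
position: [0.5156, -0.3468, 0.0206]
tcp_rot: [[0.08, 0.997, 0.0], [0.997, -0.08, -0.0], [-0.0, 0.0, -1.0]]
force: [-0.1, -0.6, 0.3]
opening: 0.983
grasp_force: 0.0
```

>>> servo_tool(targets=[{"offset": [0,0,-0.005],"dr": [0,0,0]},{"offset": [0,0,-0.025],"dr": [0,0,0]},{"offset": [0,0,-0.055],"dr": [0,0,0]},{"offset": [0,0,-0.09],"dr": [0,0,-3]},{"offset": [0.01,0.001,-0.125],"dr": [0,0,-9]},{"offset": [0.03,0.004,-0.155],"dr": [0,0,-15]},{"offset": [0.055,0.008,-0.17],"dr": [0,0,-22]},{"offset": [0.085,0.012,-0.17],"dr": [0,0,-29]},{"offset": [0.115,0.016,-0.17],"dr": [0,0,-36]},{"offset": [0.145,0.02,-0.17],"dr": [0,0,-43]},{"offset": [0.175,0.025,-0.17],"dr": [0,0,-50]},{"offset": [0.205,0.029,-0.17],"dr": [0,0,-57]},{"offset": [0.235,0.033,-0.17],"dr": [0,0,-64]},{"offset": [0.265,0.037,-0.17],"dr": [0,0,-71]},{"offset": [0.292,0.041,-0.17],"dr": [0,0,-78]},{"offset": [0.317,0.045,-0.17],"dr": [0,0,-85]},{"offset": [0.335,0.0475,-0.165],"dr": [0,0,-91]},{"offset": [0.3409,0.0483,-0.157],"dr": [0,0,-95]},{"offset": [0.3409,0.0483,-0.151],"dr": [0,0,-97]},{"offset": [0.3409,0.0483,-0.151],"dr": [0,0,-97]}])

```text
time_s: 27.0
position: [0.59, -0.0097, 0.1707]
tcp_rot: [[-0.999, -0.044, -0.002], [-0.044, 0.999, 0.0], [0.002, 0.001, -1.0]]
force: [0.2, 0.1, 0.4]
opening: 0.997
grasp_force: 0.0
```

Run:
```python
from h import *
c=cap('wrist'); a=c['color'][:,:,::-1]; b=cap('side')['color'][:,:,::-1]
o=np.zeros((300,800,3),np.uint8); o[:,:400]=cv2.resize(a,(400,300)); o[:,400:]=cv2.resize(b,(400,300)); cv2.imwrite('pics/w7.png',o)
s=bot.read_state();print(s['position'],s['tcp_rot'][0],s['force'])
```

```text
[ 0.5908831  -0.01078379  0.17167855] [-9.99160292e-01 -4.09708882e-02 -3.10808763e-04] [-0.3804259  -0.14807865 -0.20419775]
```

View pics/w7.png

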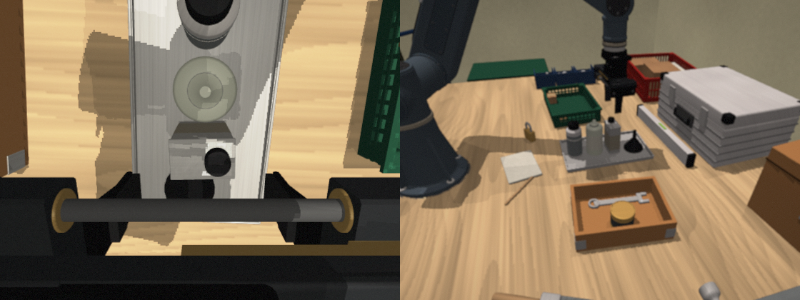

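>>> servo_tool(targets=[{"offset": [0,0,0.01],"dr": [0,0,0]},{"offset": [0,0,0.03],"dr": [0,0,0]},{"offset": [0,0,0.055],"dr": [0,0,0]},{"offset": [0,0,0.078],"dr": [0,0,0]},{"offset": [0,0,0.093],"dr": [0,0,0]},{"offset": [0,0,0.1],"dr": [0,0,0]},{"offset": [0,0,0.1],"dr": [0,0,0]}])

```text
time_s: 27.68
position: [0.5898, -0.0111, 0.0697]
tcp_rot: [[-0.999, -0.041, -0.003], [-0.041, 0.999, 0.001], [0.003, 0.001, -1.0]]
force: [-0.0, -0.5, 0.6]
opening: 0.998
grasp_force: 0.0
```

>>> servo_tool(gripper=1, targets=[{"offset": [0,0,0],"dr": [0,0,0]},{"offset": [0,0,0],"dr": [0,0,0]},{"offset": [0,0,0],"dr": [0,0,0]},{"offset": [0,0,0],"dr": [0,0,0]},{"offset": [0,0,0],"dr": [0,0,0]},{"offset": [0,0,0],"dr": [0,0,0]},{"offset": [0,0,0],"dr": [0,0,0]},{"offset": [0,0,0],"dr": [0,0,0]}])

```text
time_s: 28.35
position: [0.5916, -0.0106, 0.0725]
tcp_rot: [[-0.999, -0.042, 0.002], [-0.042, 0.999, -0.0], [-0.002, -0.0, -1.0]]
force: [-0.4, 2.3, 5.6]
opening: 0.712
grasp_force: 29.9
```

>>> servo_tool(targets=[{"offset": [0,0,-0.005],"dr": [0,0,0]},{"offset": [0,0,-0.02],"dr": [0,0,0]},{"offset": [0,0,-0.045],"dr": [0,0,0]},{"offset": [0,0.005,-0.07],"dr": [0,0,0]},{"offset": [0,0.02,-0.09],"dr": [0,0,0]},{"offset": [0,0.045,-0.105],"dr": [0,0,0]},{"offset": [0,0.075,-0.11],"dr": [0,0,0]},{"offset": [0.003,0.107,-0.11],"dr": [0,0,0]},{"offset": [0.007,0.14,-0.11],"dr": [0,0,0]},{"offset": [0.011,0.173,-0.11],"dr": [0,0,0]},{"offset": [0.015,0.206,-0.11],"dr": [0,0,0]},{"offset": [0.019,0.239,-0.11],"dr": [0,0,0]},{"offset": [0.023,0.272,-0.11],"dr": [0,0,0]},{"offset": [0.027,0.305,-0.11],"dr": [0,0,0]},{"offset": [0.03,0.338,-0.11],"dr": [0,0,0]},{"offset": [0.033,0.37,-0.105],"dr": [0,0,0]},{"offset": [0.035,0.395,-0.1],"dr": [0,0,0]},{"offset": [0.035,0.411,-0.09],"dr": [0,0,0]},{"offset": [0.035,0.4175,-0.08],"dr": [0,0,0]},{"offset": [0.035,0.4175,-0.07],"dr": [0,0,0]}])

```text
time_s: 30.02
position: [0.5378, 0.4053, 0.1396]
tcp_rot: [[-0.999, -0.044, -0.001], [-0.044, 0.999, -0.001], [0.001, -0.001, -1.0]]
force: [0.1, -0.7, -3.3]
opening: 0.71
grasp_force: 29.9
```

>>> servo_tool(targets=[{"offset": [0,0,0.01],"dr": [0,0,0]},{"offset": [0,0,0.025],"dr": [0,0,0]},{"offset": [0,0,0.04],"dr": [0,0,0]},{"offset": [0,0,0.053],"dr": [0,0,0]},{"offset": [0,0,0.061],"dr": [0,0,0]},{"offset": [0,0,0.065],"dr": [0,0,0]},{"offset": [0,0,0.067],"dr": [0,0,0]},{"offset": [0,0,0.068],"dr": [0,0,0]},{"offset": [0,0,0.068],"dr": [0,0,0]}])

```text
time_s: 30.77
position: [0.5391, 0.4048, 0.0745]
tcp_rot: [[-0.999, -0.042, 0.001], [-0.042, 0.999, 0.0], [-0.001, 0.0, -1.0]]
force: [-0.5, -1.5, -1.2]
opening: 0.705
grasp_force: 29.9
```

>>> servo_tool(gripper=-1, targets=[{"offset": [0,0,0],"dr": [0,0,0]},{"offset": [0,0,0],"dr": [0,0,0]},{"offset": [0,0,0],"dr": [0,0,0]},{"offset": [0,0,0],"dr": [0,0,0]},{"offset": [0,0,0],"dr": [0,0,0]},{"offset": [0,0,0],"dr": [0,0,0]}])

```text
time_s: 31.27
position: [0.5388, 0.4051, 0.0737]
tcp_rot: [[-0.999, -0.042, 0.001], [-0.042, 0.999, 0.0], [-0.001, 0.0, -1.0]]
force: [0.9, -0.4, 0.1]
opening: 0.985
grasp_force: 0.0
```

>>> servo_tool(targets=[{"offset": [0,0,-0.005],"dr": [0,0,0]},{"offset": [0,0,-0.025],"dr": [0,0,0]},{"offset": [0,0,-0.05],"dr": [0,0,0]},{"offset": [0,0,-0.08],"dr": [0,0,0]},{"offset": [0,-0.01,-0.1],"dr": [0,0,0]},{"offset": [0.002,-0.035,-0.11],"dr": [0,0,0]},{"offset": [0.004,-0.07,-0.11],"dr": [0,0,0]},{"offset": [0.006,-0.105,-0.11],"dr": [0,0,0]},{"offset": [0.009,-0.14,-0.11],"dr": [0,0,0]},{"offset": [0.012,-0.175,-0.11],"dr": [0,0,0]},{"offset": [0.015,-0.21,-0.11],"dr": [0,0,0]},{"offset": [0.018,-0.245,-0.11],"dr": [0,0,0]},{"offset": [0.021,-0.28,-0.11],"dr": [0,0,0]},{"offset": [0.024,-0.315,-0.11],"dr": [0,0,0]},{"offset": [0.027,-0.35,-0.11],"dr": [0,0,0]},{"offset": [0.029,-0.38,-0.11],"dr": [0,0,0]},{"offset": [0.03,-0.403,-0.105],"dr": [0,0,0]},{"offset": [0.03,-0.415,-0.098],"dr": [0,0,0]},{"offset": [0.03,-0.415,-0.098],"dr": [0,0,0]},{"offset": [0.03,-0.415,-0.098],"dr": [0,0,0]}])

```text
time_s: 32.93
position: [0.5256, -0.0108, 0.1712]
tcp_rot: [[-0.999, -0.04, -0.001], [-0.04, 0.999, 0.001], [0.001, 0.001, -1.0]]
force: [-0.2, 0.2, 0.9]
opening: 0.998
grasp_force: 0.0
```

>>> servo_tool(targets=[{"offset": [0,0,0.01],"dr": [0,0,0]},{"offset": [0,0,0.03],"dr": [0,0,0]},{"offset": [0,0,0.055],"dr": [0,0,0]},{"offset": [0,0,0.078],"dr": [0,0,0]},{"offset": [0,0,0.093],"dr": [0,0,0]},{"offset": [0,0,0.1],"dr": [0,0,0]},{"offset": [0,0,0.1],"dr": [0,0,0]}])

```text
time_s: 33.52
position: [0.5247, -0.0094, 0.0697]
tcp_rot: [[-0.999, -0.044, -0.004], [-0.044, 0.999, 0.001], [0.004, 0.001, -1.0]]
force: [0.5, 0.3, 0.1]
opening: 0.999
grasp_force: 0.0
```

>>> servo_tool(gripper=1, targets=[{"offset": [0,0,0],"dr": [0,0,0]},{"offset": [0,0,0],"dr": [0,0,0]},{"offset": [0,0,0],"dr": [0,0,0]},{"offset": [0,0,0],"dr": [0,0,0]},{"offset": [0,0,0],"dr": [0,0,0]},{"offset": [0,0,0],"dr": [0,0,0]},{"offset": [0,0,0],"dr": [0,0,0]},{"offset": [0,0,0],"dr": [0,0,0]}])

```text
time_s: 34.18
position: [0.5264, -0.011, 0.0722]
tcp_rot: [[-0.999, -0.042, 0.001], [-0.042, 0.999, -0.0], [-0.001, -0.0, -1.0]]
force: [0.3, 1.5, 5.7]
opening: 0.658
grasp_force: 30.0
```

>>> servo_tool(targets=[{"offset": [0,0,-0.005],"dr": [0,0,0]},{"offset": [0,0,-0.02],"dr": [0,0,0]},{"offset": [0,0,-0.045],"dr": [0,0,0]},{"offset": [0,0.005,-0.07],"dr": [0,0,0]},{"offset": [-0.002,0.02,-0.09],"dr": [0,0,0]},{"offset": [-0.005,0.045,-0.105],"dr": [0,0,0]},{"offset": [-0.009,0.075,-0.11],"dr": [0,0,0]},{"offset": [-0.013,0.105,-0.11],"dr": [0,0,0]},{"offset": [-0.017,0.135,-0.11],"dr": [0,0,0]},{"offset": [-0.021,0.165,-0.11],"dr": [0,0,0]},{"offset": [-0.025,0.195,-0.11],"dr": [0,0,0]},{"offset": [-0.029,0.225,-0.11],"dr": [0,0,0]},{"offset": [-0.032,0.25,-0.105],"dr": [0,0,0]},{"offset": [-0.032,0.265,-0.095],"dr": [0,0,0]},{"offset": [-0.032,0.2705,-0.085],"dr": [0,0,0]},{"offset": [-0.032,0.2705,-0.07],"dr": [0,0,0]}])

```text
time_s: 35.52
position: [0.546, 0.2613, 0.1406]
tcp_rot: [[-0.999, -0.044, -0.0], [-0.044, 0.999, -0.001], [0.0, -0.001, -1.0]]
force: [0.2, 0.6, -2.6]
opening: 0.658
grasp_force: 30.0
```

>>> servo_tool(targets=[{"offset": [0,0,0.01],"dr": [0,0,0]},{"offset": [0,0,0.025],"dr": [0,0,0]},{"offset": [0,0,0.04],"dr": [0,0,0]},{"offset": [0,0,0.053],"dr": [0,0,0]},{"offset": [0,0,0.061],"dr": [0,0,0]},{"offset": [0,0,0.065],"dr": [0,0,0]},{"offset": [0,0,0.067],"dr": [0,0,0]},{"offset": [0,0,0.068],"dr": [0,0,0]},{"offset": [0,0,0.068],"dr": [0,0,0]}])

```text
time_s: 36.27
position: [0.5466, 0.2599, 0.0743]
tcp_rot: [[-0.999, -0.041, 0.0], [-0.041, 0.999, -0.0], [-0.0, -0.0, -1.0]]
force: [0.4, -0.2, -2.3]
opening: 0.658
grasp_force: 30.0
```

>>> servo_tool(gripper=-1, targets=[{"offset": [0,0,0],"dr": [0,0,0]},{"offset": [0,0,0],"dr": [0,0,0]},{"offset": [0,0,0],"dr": [0,0,0]},{"offset": [0,0,0],"dr": [0,0,0]},{"offset": [0,0,0],"dr": [0,0,0]},{"offset": [0,0,0],"dr": [0,0,0]}])

```text
time_s: 36.77
position: [0.5468, 0.2607, 0.0737]
tcp_rot: [[-0.999, -0.042, 0.0], [-0.042, 0.999, 0.0], [-0.0, 0.0, -1.0]]
force: [0.0, 0.0, 0.3]
opening: 0.976
grasp_force: 0.0
```

>>> servo_tool(targets=[{"offset": [0,0,-0.005],"dr": [0,0,0]},{"offset": [0,0,-0.025],"dr": [0,0,0]},{"offset": [0,0,-0.05],"dr": [0,0,0]},{"offset": [0,0,-0.08],"dr": [0,0,0]},{"offset": [0.005,-0.01,-0.1],"dr": [0,0,0]},{"offset": [0.015,-0.035,-0.11],"dr": [0,0,0]},{"offset": [0.027,-0.065,-0.11],"dr": [0,0,0]},{"offset": [0.04,-0.1,-0.11],"dr": [0,0,0]},{"offset": [0.053,-0.135,-0.11],"dr": [0,0,0]},{"offset": [0.066,-0.17,-0.11],"dr": [0,0,0]},{"offset": [0.079,-0.205,-0.11],"dr": [0,0,0]},{"offset": [0.09,-0.235,-0.11],"dr": [0,0,0]},{"offset": [0.098,-0.257,-0.105],"dr": [0,0,0]},{"offset": [0.102,-0.2675,-0.098],"dr": [0,0,0]},{"offset": [0.102,-0.2675,-0.098],"dr": [0,0,0]},{"offset": [0.102,-0.2675,-0.098],"dr": [0,0,0]}])

```text
time_s: 38.1
position: [0.4558, -0.0113, 0.1718]
tcp_rot: [[-0.999, -0.04, -0.0], [-0.04, 0.999, 0.0], [0.0, 0.0, -1.0]]
force: [-0.5, 0.1, -0.2]
opening: 1.005
grasp_force: 0.0
```

>>> servo_tool(targets=[{"offset": [0,0,0.01],"dr": [0,0,0]},{"offset": [0,0,0.03],"dr": [0,0,0]},{"offset": [0,0,0.055],"dr": [0,0,0]},{"offset": [0,0,0.078],"dr": [0,0,0]},{"offset": [0,0,0.093],"dr": [0,0,0]},{"offset": [0,0,0.1],"dr": [0,0,0]},{"offset": [0,0,0.1],"dr": [0,0,0]}])

```text
time_s: 38.68
position: [0.4557, -0.0099, 0.0706]
tcp_rot: [[-0.999, -0.043, -0.002], [-0.043, 0.999, 0.001], [0.002, 0.001, -1.0]]
force: [0.4, 0.3, -0.6]
opening: 0.997
grasp_force: 0.0
```

>>> servo_tool(gripper=1, targets=[{"offset": [0,0,0],"dr": [0,0,0]},{"offset": [0,0,0],"dr": [0,0,0]},{"offset": [0,0,0],"dr": [0,0,0]},{"offset": [0,0,0],"dr": [0,0,0]},{"offset": [0,0,0],"dr": [0,0,0]},{"offset": [0,0,0],"dr": [0,0,0]},{"offset": [0,0,0],"dr": [0,0,0]},{"offset": [0,0,0],"dr": [0,0,0]}])

```text
time_s: 39.35
position: [0.4562, -0.011, 0.0719]
tcp_rot: [[-0.999, -0.042, 0.001], [-0.042, 0.999, -0.0], [-0.001, -0.0, -1.0]]
force: [-0.5, 1.2, 3.7]
opening: 0.59
grasp_force: 30.0
```

>>> servo_tool(targets=[{"offset": [0,0,-0.005],"dr": [0,0,0]},{"offset": [0,0,-0.02],"dr": [0,0,0]},{"offset": [0,0,-0.045],"dr": [0,0,0]},{"offset": [0,0.005,-0.075],"dr": [0,0,0]},{"offset": [0,0.02,-0.105],"dr": [0,0,0]},{"offset": [0,0.045,-0.13],"dr": [0,0,0]},{"offset": [-0.003,0.075,-0.15],"dr": [0,0,0]},{"offset": [-0.008,0.107,-0.155],"dr": [0,0,0]},{"offset": [-0.013,0.14,-0.155],"dr": [0,0,0]},{"offset": [-0.018,0.173,-0.155],"dr": [0,0,0]},{"offset": [-0.023,0.206,-0.155],"dr": [0,0,0]},{"offset": [-0.028,0.239,-0.155],"dr": [0,0,0]},{"offset": [-0.034,0.27,-0.155],"dr": [0,0,0]},{"offset": [-0.04,0.297,-0.155],"dr": [0,0,0]},{"offset": [-0.045,0.318,-0.155],"dr": [0,0,0]},{"offset": [-0.0485,0.331,-0.15],"dr": [0,0,0]},{"offset": [-0.0485,0.335,-0.14],"dr": [0,0,0]},{"offset": [-0.0485,0.335,-0.125],"dr": [0,0,0]},{"offset": [-0.0485,0.335,-0.105],"dr": [0,0,0]},{"offset": [-0.0485,0.335,-0.085],"dr": [0,0,0]}])

```text
time_s: 41.02
position: [0.4894, 0.3243, 0.155]
tcp_rot: [[-0.999, -0.041, -0.002], [-0.041, 0.999, -0.002], [0.002, -0.001, -1.0]]
force: [0.9, 0.7, -2.4]
opening: 0.592
grasp_force: 30.0
```

>>> servo_tool(targets=[{"offset": [0,0,0.02],"dr": [0,0,0]},{"offset": [0,0,0.04],"dr": [0,0,0]},{"offset": [0,0,0.058],"dr": [0,0,0]},{"offset": [0,0,0.07],"dr": [0,0,0]},{"offset": [0,0,0.077],"dr": [0,0,0]},{"offset": [0,0,0.081],"dr": [0,0,0]},{"offset": [0,0,0.0825],"dr": [0,0,0]},{"offset": [0,0,0.083],"dr": [0,0,0]},{"offset": [0,0,0.083],"dr": [0,0,0]}])

```text
time_s: 41.77
position: [0.4911, 0.3261, 0.0743]
tcp_rot: [[-0.999, -0.042, 0.002], [-0.042, 0.999, 0.001], [-0.002, 0.001, -1.0]]
force: [-0.0, 0.3, -1.9]
opening: 0.594
grasp_force: 30.0
```

>>> servo_tool(gripper=-1, targets=[{"offset": [0,0,0],"dr": [0,0,0]},{"offset": [0,0,0],"dr": [0,0,0]},{"offset": [0,0,0],"dr": [0,0,0]},{"offset": [0,0,0],"dr": [0,0,0]},{"offset": [0,0,0],"dr": [0,0,0]},{"offset": [0,0,0],"dr": [0,0,0]}])

```text
time_s: 42.27
position: [0.4905, 0.3258, 0.0737]
tcp_rot: [[-0.999, -0.042, 0.0], [-0.042, 0.999, 0.0], [-0.0, 0.0, -1.0]]
force: [0.5, 0.5, 0.8]
opening: 0.95
grasp_force: 0.0
```

>>> servo_tool(targets=[{"offset": [0,0,-0.005],"dr": [0,0,0]},{"offset": [0,0,-0.025],"dr": [0,0,0]},{"offset": [0,0,-0.05],"dr": [0,0,0]},{"offset": [0,0,-0.08],"dr": [0,0,0]},{"offset": [-0.005,0,-0.11],"dr": [0,0,0]},{"offset": [-0.02,0,-0.14],"dr": [0,0,0]},{"offset": [-0.04,0.001,-0.17],"dr": [0,0,0]},{"offset": [-0.065,0.001,-0.195],"dr": [0,0,0]},{"offset": [-0.085,0.001,-0.215],"dr": [0,0,0]},{"offset": [-0.0955,0.001,-0.225],"dr": [0,0,0]},{"offset": [-0.0995,0.001,-0.227],"dr": [0,0,0]},{"offset": [-0.0995,0.001,-0.227],"dr": [0,0,0]},{"offset": [-0.0995,0.001,-0.227],"dr": [0,0,0]}])

```text
time_s: 43.35
position: [0.5884, 0.3306, 0.2993]
tcp_rot: [[-0.999, -0.042, -0.003], [-0.042, 0.999, -0.001], [0.003, -0.001, -1.0]]
force: [-0.4, -0.7, 0.5]
opening: 0.999
grasp_force: 0.0
```

Run:
```python
from h import *
c=cap('wrist'); a=c['color']; w=np.load('w1.npz')['color']
t=cap('top')['color'][140:290,55:440]
sl=np.s_[0:190,150:460]
o=np.zeros((600,800,3),np.uint8)
o[:245,:400]=cv2.resize(w[sl],(400,245)); o[:245,400:]=cv2.resize(a[sl],(400,245)); o[250:550,:770]=cv2.resize(t,(770,300))
cv2.imwrite('pics/fin.png',o[:,:,::-1])
g0,g1=[cv2.cvtColor(x,cv2.COLOR_RGB2GRAY) for x in(w,a)]
for n,(x0,y0,x1,y1) in dict(aer=(255,53,312,112),obl=(316,112,394,162),noz=(185,108,250,170),carton=(365,8,420,58),crateR=(400,90,450,190)).items():
    m=cv2.matchTemplate(g1[y0-8 if y0>8 else 0:y1+8,x0-8:x1+8],g0[y0:y1,x0:x1],5); _,v,_,l=cv2.minMaxLoc(m); print(n,round(v,3),l[0]-8,l[1]-min(8,y0))
s=bot.read_state();print(s['position'],s['time_s'])
```

```text
aer 0.992 1 2
obl 0.989 2 0
noz 0.99 1 0
carton 0.999 1 1
crateR 0.998 1 1
[0.58787424 0.33068437 0.29889551] 43.45
```

View pics/fin.png

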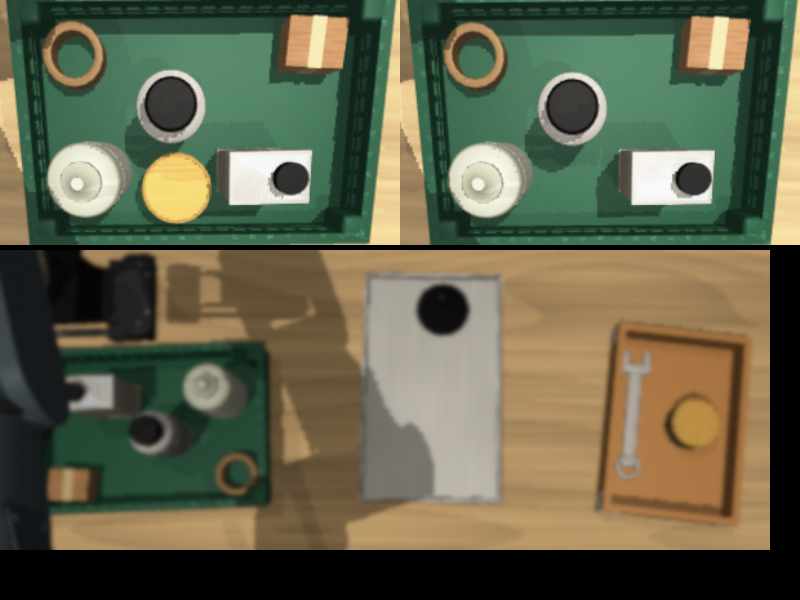

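The final picture shows all three items back within about 1 px (1 mm) of their start positions, relative to the crate. The grease tin is upright at about (693,422) in the order box, and the funnel, carton and wrench have not moved.

```bash
python3 -c "
from rig import ticket;print(ticket.hand_in())"
```

```text
the job is handed in; nothing more can be done
None
```

The job is handed in at about 43 s of the 144 s allowed: the grease tin stands in the order box, the aerosol can, nozzle bottle and oblong tin are back in the crate within about 1 mm of where they started, and the funnel, carton and wrench have not moved.

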